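# Zero the burr mill's grind dial, open it five clicks and lock it

## Task

Set the small white bench mill for a fine grind. Turn the round dial on top of it clockwise, gently, just until the burrs meet and it will go no further, without forcing it; then open it anticlockwise by exactly five clicks, and last swing the locking lever beside it fully over, away from the front of the mill, so the setting is held. Leave the glassware and boxes round the mill where they are.

Things in the scene. Friction and masses are not known exactly. Their poses are not given: they have to be found in the camera images.
- mill: White bench burr mill, 235 x 150 mm, fixed. Origin: centre of its underside, on the bench; z up, its front looks to its -x, the lever is on its -y side. A round grinding drum, 120 mm across, overhangs a beaker at the front; a square motor tower, 128 mm wide, stands behind. Their flat common top (the deck) is 185 mm above the bench.
- dial_axis (a point): On the upright axis of the grind dial, at its top face, 42 mm above the deck. It is fixed to the mill (the mill's axes) and does not turn with the dial. Fluted aluminium grip 45 mm across (47 over its 18 flutes), from 10 to 42 mm above the deck; under it a black skirt 62 mm across. No scale or mark on it. Anticlockwise from above opens the burrs, clockwise closes them.
- dial_foot (a point): Foot of the dial's axis, on the deck. The dial has 18 click stops a turn: one click is 20 degrees (0.349 rad), one flute. Leaving a click stop takes up to about 0.2 N m; half-way the dial pulls ahead by itself (0.2 to 0.4 N m) and drops into the next. A grip of 30 N or more keeps the fingers from slipping. It starts about 2 to 6 clicks open, which cannot be seen from outside.
- burr_gap (a joint): Gap of the burrs in the drum (m): 0 where they meet, 0.00002 a click open, negative if forced together. Its reading scatters by far more than a click. Where they meet is a click stop too; past it a springy seat resists: no more clicks, the torque climbs by 0.03 to 0.05 N m a degree, and the dial springs back when let go. Over 0.3 N m is surely the seat; 0.8 N m (15 degrees past) jams it.
- lock_lever (a joint): Locking lever, rad: 0 released (starts within 0.12 of it), 0.70 fully over against its stop: its nose then stands between two teeth of the click wheel. Grows anticlockwise from above. With the dial between clicks it is blocked short of 0.6. It stays where it is left; about 2 N at the handle moves it.
- lever_pin (a point): Upright pin about which the lever turns, on the deck; 34 mm in front of and 27 mm to the -y side of the dial's axis. Arm and hub of the lever reach at most 12 mm above the deck.
- lever_handle (a point): Middle of the lever's black upright handle, 33 mm above the deck, 65 mm from the pin; moves with the lever. Handle 15 mm thick, from 14 to 48 mm above the deck. Released it stands 56 mm in front of and 88 mm to the -y side of the dial's axis; locked, 12 mm in front and 88 mm to the -y side: it swings 45 mm to the back (+x) of the mill.
- hopper (a point): Centre of the rim of the steel hopper funnel on the motor tower: 84 mm across, 38 mm above the deck, 122 mm behind the dial's axis. Not to be used, only to be cleared.
- beaker: Glass beaker, 60 x 54 x 70 mm, standing on the mill's base plate under the drum; origin: centre of its underside. Bystander.
- sample_box: White plastic box with lid, 77 x 62 x 75 mm, left of the mill; origin: centre of its underside. Bystander.
- vial: Screw-cap vial, 25 mm across, 60 mm high, right of the mill, below the lever's handle; origin: centre of its underside. Bystander.
- flask: Conical flask with a stopper, 75 mm across, 114 mm high; origin: centre of its underside. Bystander.
- wash_bottle: Wash bottle with a bent nozzle, 66 x 100 x 185 mm; origin: on its underside. Bystander.
- bod_bottle_0: Stoppered sample bottle, 59 mm across, 140 mm high; origin: centre of its underside. Bystander.
- bod_bottle_1: Second stoppered sample bottle, 59 mm across, 140 mm high; origin: centre of its underside. Bystander.
- dish: Lidded petri dish, 73 mm across, 15 mm high; origin: centre of its underside. Bystander.

How it is judged:
By the outcome, as a careful person would: the job done as asked, in the order asked, and still so for the second after the job is handed in, with the robot touching nothing.
It also fails if it takes over 72 s, if anything falls off the work surface, if the arm or the gripper's body presses on something with over 40 N, if the wrist force passes 120 N, or if a joint passes its speed limit or range.

## Robot

A 6-joint arm with a two-finger parallel gripper is mounted at the origin on a cart in front of the work surface, level with it; the furniture and walls round the work are solid. World frame = base frame: x ahead of the robot, y to its left, z up, the work surface at z = 0. Lengths are in mm, angles in rad, forces in N, time in s.
With the tool pointing down it reaches from about 400 to 925 mm from the base axis. Payload 12.5 kg.
Tool frame: the origin (TCP) lies midway between the tips of the shut fingers; the grasp point (between the pads) lies 19 mm behind it; z points along the fingers, y is the line along which they close (so a half turn about z gives the same grasp; the last joint's range is limited). The gripper opens to 95 mm and grips with 3 to 60 N. Pads are 20 mm wide; open, the fingers measure 119 mm over their backs; the gripper's body (75 mm by 180 mm) begins 59 mm behind the grasp point.
Start: joints at [1.124, 0.491, 1.559, -0, 1.092, -0.106], TCP at [208.885, 589.079, 214.661] pointing down, gripper open.
Joint ranges: [-3.1, 3.1], [-0.84, 2.19], [0.05, 2.79], [-1.13, 4.28], [0.06, 2.93], [-2.69, 2.69]. Speed limits (rad/s): [2.22, 2.22, 2.79, 3.14, 3.14, 3.14].

## Interface

Orientations are given as [roll, pitch, yaw] about the fixed x, y, z axes, in that order (R = Rz(yaw) Ry(pitch) Rx(roll)).
In Python, from cell import state, read_camera, camera_info, env gives the robot as it stands.
- The arm moves only by the tool move_arm, never from a script. Its argument "commands" is a list of rows, each a list of 3 entries, a list of its own where there are three numbers: the shift along the world's x, y, z in cm, then the turn, a rotation vector about the world's x, y, z in degrees, then the opening, from 0 (shut) to 1 (fully open). A call has 1 to 10 rows; each row shifts and turns the commanded pose from where the row before left it; what a row does not reach is not made up. A row lasts 1/10 s, in which the tool goes at most 50 mm and 8.59 degrees, less where a joint would pass 70% of its speed; a pose out of reach is approached as far as the arm can. A call with a gripper value outside its range is refused whole. The fingers move at their own pace and stop on an object; the grip force is fixed at half the most. Time passes only in rows, so rows that do not move let the fingers close. It gives the time, the measured TCP pose, the force, the opening and the grip force at its end, in the units of the state.
- state(): the state, without advancing time (a new reading comes with each control period).
- read_camera(name): name is "scene" or "top"; returns the picture (480x640x3 uint8, blue, green, red); there is no depth.
- camera_info(name): a dict with "K" (3x3 intrinsics, pixels), "cam_to_world" (4x4, takes a point from camera to world coordinates). Camera axes: x right, y down, z forward; pixel columns grow to the right and rows downward; lengths in mm; the calibration is good to about 2 mm. A picture is of the moment at which its call begins. camera_info takes no time and is no camera call.
- env.job_done(): hands the job in; it is judged then, once.
The state is a dict: "t": time; "joints": joint angles; "qvel": joint speeds; "tau": joint torques, N m; "eef_pos": TCP position; "tcp_rot": TCP orientation; "ft_force": force on the tool from outside, world axes, zero at the start; "moment": the same for the moment, N m; "opening": opening from 0.0 (shut) to 1.0 (fully open); "grip_force": force on a finger pad.
Only numpy, scipy, OpenCV 4.12 (cv2) and the standard library are available. Lean on these libraries where they do the work, as an engineer would, in place of code of your own. Each camera call takes 0.05 s, during which the arm holds its last target. There are 200 camera calls.

## Working session

There is one attempt and no reset: what is moved stays moved. The work goes in short steps, Python scripts to look and compute and a tool call to move; the robot and the scene stay as the last step left them, time stands still between calls to the robot, and variables do not carry over. Pictures are saved under pics/ and viewed, at most 10 in all, crops included, and the job is handed in when it is done.

Besides the shell and the picture viewer there is one more tool, called after ">>>" as name(argument=value, ...), one argument or row to a line, values as JSON. move_arm: Moves the arm, as the interface text tells. Its arguments: {"type":"object","properties":{"commands":{"type":"array"}},"required":["commands"]}

```bash
mkdir -p pics; ls
python3 - <<'E'
from cell import state, read_camera, camera_info
import cv2, numpy as np
for n in("scene","top"):
    cv2.imwrite(f"pics/{n}0.png",read_camera(n)); i=camera_info(n); print(n,np.round(i["K"],1).tolist(),np.round(i["cam_to_world"],3).tolist())
s=state(); print({k:np.round(v,3).tolist() for k,v in s.items()})
E
```

```text
pics
scene [[521.0, 0.0, 319.6], [0.0, 521.0, 242.6], [0.0, 0.0, 1.0]] [[0.663, -0.538, 0.52, -207.318], [-0.748, -0.492, 0.445, -712.15], [0.016, -0.684, -0.729, 1177.42], [0.0, 0.0, 0.0, 1.0]]
top [[571.2, 0.0, 307.9], [0.0, 571.2, 233.7], [0.0, 0.0, 1.0]] [[0.024, -0.979, 0.201, 246.567], [-1.0, -0.025, 0.001, -101.106], [0.004, -0.201, -0.98, 1377.512], [0.0, 0.0, 0.0, 1.0]]
{'t': 0.1, 'joints': [1.124, 0.492, 1.559, 0.0, 1.092, -0.106], 'qvel': [0.001, -0.001, -0.001, -0.0, -0.001, -0.001], 'tau': [0.004, -61.362, -25.861, 0.069, 0.047, -0.0], 'eef_pos': [208.796, 588.865, 214.111], 'tcp_rot': [-3.141, -0.0, 2.801], 'ft_force': [-0.222, 0.379, -1.298], 'moment': [0.01, 0.025, 0.016], 'grip_force': 0.0, 'opening': 1.002}
```

View pics/scene0.png

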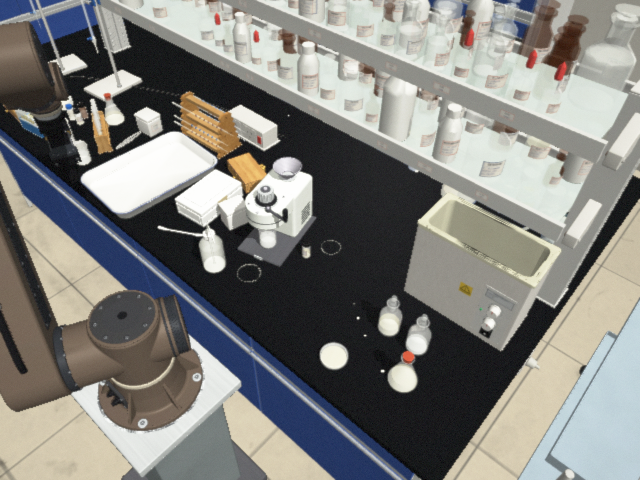

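View pics/top0.png

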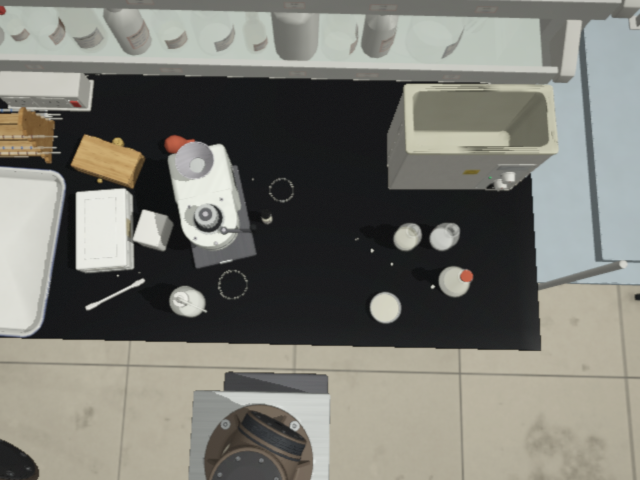

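The scene view shows the mill with its dial near (266,190) and hopper near (288,168). In the top view the dial is near (207,215), the hopper near (193,160) and the lever near (225,230). I'll enlarge both.

Run:
```python
import cv2, numpy as np
a=cv2.imread("pics/top0.png")[135:275,150:290]; b=cv2.imread("pics/scene0.png")[150:270,220:340]
r=lambda im,s:cv2.resize(im,None,fx=s,fy=s,interpolation=cv2.INTER_CUBIC)
A=cv2.resize(a,(400,400),interpolation=cv2.INTER_CUBIC);B=cv2.resize(b,(400,400),interpolation=cv2.INTER_CUBIC)
cv2.imwrite("pics/crop0.png",np.hstack([A,B]))
```

```text
(no output)
```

View pics/crop0.png

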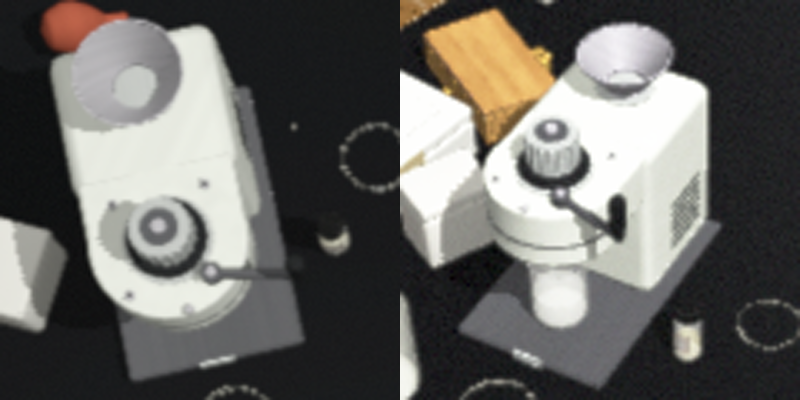

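The left crop (top view) has the dial top at (158,226), the hopper rim at (127,72), the pin hub at (210,272) and the handle at (292,266). The right crop (scene view) has the dial top at (549,130), the hopper at (625,58), the pin at (560,195) and the handle at (618,218).

```bash
cat > h.py <<'E'
import numpy as np
from cell import state, read_camera, camera_info
def ray(n,u,v):
    i=camera_info(n);K=np.array(i["K"]);T=np.array(i["cam_to_world"])
    d=T[:3,:3]@np.linalg.solve(K,[u,v,1]);return T[:3,3],d/np.linalg.norm(d)
def onz(n,u,v,z):
    o,d=ray(n,u,v);return o+d*(z-o[2])/d[2]
def tri(a,b):
    (o,d),(p,e)=ray("top",*a),ray("scene",*b)
    s=np.linalg.lstsq(np.c_[d,-e],p-o,rcond=None)[0]
    x,y=o+s[0]*d,p+s[1]*e;return (x+y)/2,np.linalg.norm(x-y)
E
python3 - <<'E'
from h import *
P={"dial":((158,226),(549,130),227),"hop":((127,72),(625,58),223),"pin":((210,272),(560,195),197),"handle":((292,264),(618,200),232)}
for k,(a,b,z) in P.items():
    a=(150+a[0]/2.857,135+a[1]/2.857); b=(220+(b[0]-400)/3.333,150+b[1]/3.333)
    t,g=tri(a,b);print(k,t.round(),round(g,1),onz("top",*a,z).round(),onz("scene",*b,z).round())
E
```

```text
dial [518. 113. 229.] 0.2 [518. 113. 227.] [519. 115. 227.]
hop [639. 145. 215.] 2.0 [636. 144. 223.] [634. 138. 223.]
pin [493.  78. 195.] 1.4 [492.  79. 197.] [492.  76. 197.]
handle [494.  14. 229.] 4.3 [492.  15. 232.] [494.  10. 232.]
```

>>> move_arm(
  commands=[
    [[0,0,4],[0,0,0],1],
    [[0,0,4],[0,0,0],1],
    [[2,-3,1],[0,0,0],1],
    [[2,-3,0],[0,0,0],1],
    [[2,-3,0],[0,0,0],1],
    [[2,-3,0],[0,0,0],1],
    [[2,-3,0],[0,0,0],1],
    [[2,-3,0],[0,0,0],1],
    [[2,-3,0],[0,0,0],1],
    [[2,-3,0],[0,0,0],1],
  ],
)

```text
t: 1.1
eef_pos: [369.4, 347.7, 304.5]
tcp_rot: [-3.141, -0.0, 2.801]
ft_force: [-0.3, 0.6, 0.3]
opening: 0.999
grip_force: 0.0
```

>>> move_arm(
  commands=[
    [[2,-3,0],[0,0,0],1],
    [[2,-3,0],[0,0,0],1],
    [[2,-3,0],[0,0,0],1],
    [[2,-3,0],[0,0,0],1],
    [[2,-3,0],[0,0,0],1],
    [[2,-3,0],[0,0,0],1],
    [[2,-3,0],[0,0,0],1],
    [[0.9,-2.4,0],[0,0,0],1],
    [[0,0,-2],[0,0,0],1],
    [[0,0,0],[0,0,0],1],
  ],
)

```text
t: 2.1
eef_pos: [517.2, 114.3, 282.6]
tcp_rot: [-3.14, -0.004, 2.799]
ft_force: [0.3, 1.1, -0.9]
opening: 1.003
grip_force: 0.0
```

Run:
```python
from h import *; import cv2
s=state(); print({k:np.round(s[k],3).tolist() for k in("t","joints","eef_pos","ft_force","moment")})
a=read_camera("top")[135:275,150:290]; b=read_camera("scene")[130:250,210:330]
cv2.imwrite("pics/c1.png",np.hstack([cv2.resize(x,(400,400),interpolation=cv2.INTER_CUBIC) for x in(a,b)]))
```

```text
{'t': 2.1, 'joints': [0.093, 0.29, 1.695, 0.0, 1.161, -1.136], 'eef_pos': [517.174, 114.29, 282.631], 'ft_force': [0.294, 1.083, -0.91], 'moment': [0.011, -0.01, -0.033]}
```

View pics/c1.png

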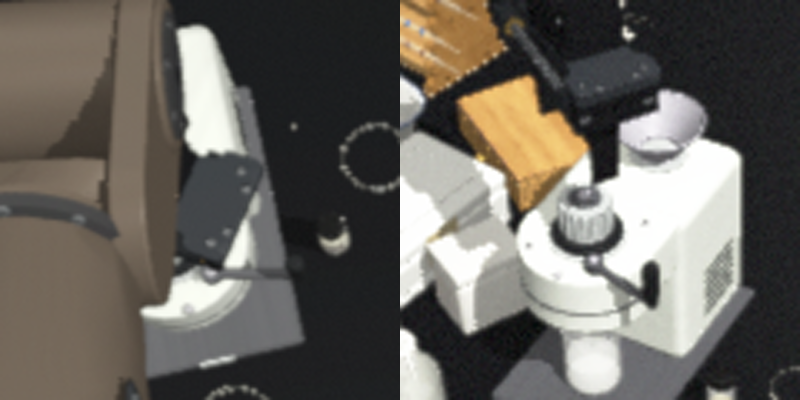

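The left crop shows the arm covering the dial, and the gripper body sticks out at (220,205). The right crop has the dial at (583,190) and a dark gripper part at (610,80). I'll check where the TCP should project, using the full scene view.

Run:
```python
from h import *; import cv2
i=camera_info("scene");K=np.array(i["K"]);T=np.linalg.inv(np.array(i["cam_to_world"]))
im=read_camera("scene")
for p in [(517,114,282.6),(517,114,227),(517,114,360)]:
    q=K@(T@np.r_[p,1])[:3];q=q[:2]/q[2];print(q);cv2.circle(im,tuple(int(round(v)) for v in q),1,(0,0,255),-1)
cv2.imwrite("pics/c2.png",cv2.resize(im[80:280,130:390],(780,600),interpolation=cv2.INTER_CUBIC))
```

```text
[263.04797649 173.85173407]
[264.32595625 189.57784314]
[261.14018875 150.37555759]
```

View pics/c2.png

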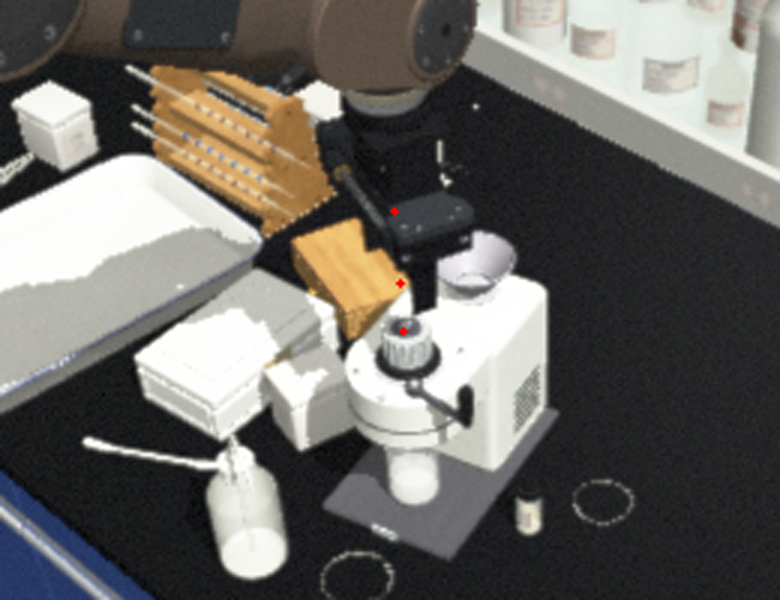

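The projected TCP (400,283) sits between the two fingers, straight above the dial top (403,331). Nothing is in the way, so I'll descend.

>>> move_arm(
  commands=[
    [[0.1,0,-1],[0,0,0],1],
    [[0,0,-2],[0,0,0],1],
    [[0,0,-2],[0,0,0],1],
    [[0,0,-1.5],[0,0,0],1],
    [[0,0,-1.5],[0,0,0],1],
    [[0,0,0],[0,0,0],1],
    [[0,0,0],[0,0,0],1],
    [[0,0,0],[0,0,0],0.7],
  ],
)

```text
t: 3.05
eef_pos: [519.2, 115.3, 205.5]
tcp_rot: [3.141, 0.001, 2.801]
ft_force: [0.6, -0.2, -0.1]
opening: 0.957
grip_force: 0.0
```

```bash
cat > st.py <<'E'
from h import *
s=state(); print({k:np.round(s[k],3).tolist() for k in("t","eef_pos","tcp_rot","ft_force","moment","opening","grip_force")})
E
python3 st.py
```

```text
{'t': 3.05, 'eef_pos': [519.22, 115.3, 205.47], 'tcp_rot': [3.141, 0.001, 2.801], 'ft_force': [0.634, -0.196, -0.105], 'moment': [0.013, 0.026, 0.037], 'opening': 0.957, 'grip_force': 0.0}
```

>>> move_arm(
  commands=[
    [[0,0,-0.3],[0,0,0],0.6],
    [[0,0,0],[0,0,0],0.55],
    [[0,0,0],[0,0,0],0.5],
    [[0,0,0],[0,0,0],0.4],
    [[0,0,0],[0,0,0],0.2],
    [[0,0,0],[0,0,0],0],
    [[0,0,0],[0,0,0],0],
    [[0,0,0],[0,0,0],0],
    [[0,0,0],[0,0,0],0],
    [[0,0,0],[0,0,0],0],
  ],
)

```text
t: 4.05
eef_pos: [518.7, 114.5, 201.7]
tcp_rot: [-3.141, -0.0, 2.801]
ft_force: [-1.5, -4.3, 2.2]
opening: 0.469
grip_force: 30.0
```

```bash
python3 st.py
```

```text
{'t': 4.05, 'eef_pos': [518.68, 114.502, 201.723], 'tcp_rot': [-3.141, -0.0, 2.801], 'ft_force': [-1.454, -4.308, 2.204], 'moment': [-0.852, 0.253, -0.011], 'opening': 0.469, 'grip_force': 30.0}
```

>>> move_arm(
  commands=[
    [[0,-0.05,0],[0,0,-1],0],
    [[0,0,0],[0,0,-2],0],
    [[0,0,0],[0,0,-2],0],
    [[0,0,0],[0,0,0],0],
  ],
)

```text
t: 4.45
eef_pos: [518.7, 114.5, 201.7]
tcp_rot: [-3.141, -0.0, 2.712]
ft_force: [-2.5, -3.5, 2.1]
opening: 0.466
grip_force: 30.0
```

```bash
python3 st.py
```

```text
{'t': 4.45, 'eef_pos': [518.713, 114.502, 201.686], 'tcp_rot': [-3.141, -0.0, 2.712], 'ft_force': [-2.509, -3.537, 2.136], 'moment': [-0.394, 0.408, 0.003], 'opening': 0.466, 'grip_force': 30.001}
```

>>> move_arm(
  commands=[
    [[0,0,0],[0,0,-2],0],
    [[0,0,0],[0,0,-2],0],
    [[0,0,0],[0,0,-1],0],
    [[0,0,0],[0,0,0],0],
  ],
)

```text
t: 4.85
eef_pos: [518.8, 114.6, 201.7]
tcp_rot: [-3.142, -0.0, 2.626]
ft_force: [-2.8, -1.4, 2.5]
opening: 0.467
grip_force: 30.0
```

```bash
python3 st.py
```

```text
{'t': 4.85, 'eef_pos': [518.776, 114.561, 201.71], 'tcp_rot': [-3.142, -0.0, 2.626], 'ft_force': [-2.766, -1.442, 2.461], 'moment': [-0.414, 0.531, 0.012], 'opening': 0.467, 'grip_force': 30.001}
```

>>> move_arm(
  commands=[
    [[0,0,0],[0,0,-2],0],
    [[0,0,0],[0,0,-1],0],
    [[0,0,0],[0,0,0],0],
  ],
)

```text
t: 5.15
eef_pos: [518.8, 114.6, 201.7]
tcp_rot: [-3.142, -0.0, 2.574]
ft_force: [-2.5, -2.6, 3.0]
opening: 0.467
grip_force: 30.0
```

```bash
python3 st.py
```

```text
{'t': 5.15, 'eef_pos': [518.782, 114.563, 201.69], 'tcp_rot': [-3.142, -0.0, 2.574], 'ft_force': [-2.47, -2.594, 2.986], 'moment': [-0.346, 0.541, -0.076], 'opening': 0.467, 'grip_force': 30.001}
```

>>> move_arm(
  commands=[
    [[0,0,0],[0,0,-2],0],
    [[0,0,0],[0,0,-1],0],
    [[0,0,0],[0,0,0],0],
  ],
)

```text
t: 5.45
eef_pos: [518.8, 114.6, 201.7]
tcp_rot: [3.142, -0.0, 2.522]
ft_force: [-3.3, -2.5, 4.1]
opening: 0.465
grip_force: 30.0
```

```bash
python3 st.py
```

```text
{'t': 5.45, 'eef_pos': [518.804, 114.585, 201.676], 'tcp_rot': [3.142, -0.0, 2.522], 'ft_force': [-3.278, -2.539, 4.081], 'moment': [-0.397, 0.643, -0.11], 'opening': 0.465, 'grip_force': 30.001}
```

>>> move_arm(
  commands=[
    [[0,0,0],[0,0,-2],0],
    [[0,0,0],[0,0,-2],0],
    [[0,0,0],[0,0,0],0],
  ],
)

```text
t: 5.75
eef_pos: [518.8, 114.6, 201.7]
tcp_rot: [3.142, -0.0, 2.452]
ft_force: [-4.3, -1.4, 4.3]
opening: 0.468
grip_force: 30.0
```

```bash
python3 st.py
```

```text
{'t': 5.75, 'eef_pos': [518.824, 114.61, 201.681], 'tcp_rot': [3.142, -0.0, 2.452], 'ft_force': [-4.251, -1.42, 4.333], 'moment': [-0.412, 0.66, -0.008], 'opening': 0.468, 'grip_force': 30.001}
```

>>> move_arm(
  commands=[
    [[0,0,0],[0,0,-2],0],
    [[0,0,0],[0,0,-1],0],
    [[0,0,0],[0,0,0],0],
  ],
)

```text
t: 6.05
eef_pos: [518.8, 114.6, 201.7]
tcp_rot: [3.142, -0.0, 2.4]
ft_force: [-3.7, -1.8, 4.4]
opening: 0.468
grip_force: 30.0
```

```bash
python3 st.py
```

```text
{'t': 6.05, 'eef_pos': [518.829, 114.609, 201.694], 'tcp_rot': [3.142, -0.0, 2.4], 'ft_force': [-3.701, -1.776, 4.385], 'moment': [-0.37, 0.677, 0.153], 'opening': 0.468, 'grip_force': 30.001}
```

>>> move_arm(
  commands=[
    [[0,0,0],[0,0,-2],0],
    [[0,0,0],[0,0,-1],0],
    [[0,0,0],[0,0,0],0],
  ],
)

```text
t: 6.35
eef_pos: [518.9, 114.6, 201.7]
tcp_rot: [3.141, -0.0, 2.347]
ft_force: [-4.0, -1.9, 4.3]
opening: 0.469
grip_force: 30.0
```

```bash
python3 st.py
```

```text
{'t': 6.35, 'eef_pos': [518.866, 114.644, 201.675], 'tcp_rot': [3.141, -0.0, 2.347], 'ft_force': [-3.95, -1.858, 4.343], 'moment': [-0.273, 0.705, -0.001], 'opening': 0.469, 'grip_force': 30.001}
```

>>> move_arm(
  commands=[
    [[0,0,0],[0,0,-2],0],
    [[0,0,0],[0,0,-1],0],
    [[0,0,0],[0,0,0],0],
  ],
)

```text
t: 6.65
eef_pos: [518.9, 114.6, 201.7]
tcp_rot: [3.141, -0.0, 2.295]
ft_force: [-4.9, 0.3, 4.0]
opening: 0.467
grip_force: 30.0
```

```bash
python3 st.py
```

```text
{'t': 6.65, 'eef_pos': [518.899, 114.649, 201.684], 'tcp_rot': [3.141, -0.0, 2.295], 'ft_force': [-4.865, 0.305, 4.016], 'moment': [-0.154, 0.683, 0.076], 'opening': 0.467, 'grip_force': 30.001}
```

>>> move_arm(
  commands=[
    [[0,0,0],[0,0,-2],0],
    [[0,0,0],[0,0,-1],0],
    [[0,0,0],[0,0,0],0],
  ],
)

```text
t: 6.95
eef_pos: [518.9, 114.7, 201.7]
tcp_rot: [3.141, -0.0, 2.243]
ft_force: [-4.8, 1.9, 4.6]
opening: 0.469
grip_force: 30.0
```

```bash
python3 st.py
```

```text
{'t': 6.95, 'eef_pos': [518.919, 114.662, 201.684], 'tcp_rot': [3.141, -0.0, 2.243], 'ft_force': [-4.769, 1.886, 4.601], 'moment': [-0.08, 0.725, -0.077], 'opening': 0.469, 'grip_force': 30.001}
```

>>> move_arm(
  commands=[
    [[0,0,0],[0,0,-2],0],
    [[0,0,0],[0,0,-1],0],
    [[0,0,0],[0,0,0],0],
  ],
)

```text
t: 7.25
eef_pos: [519.0, 114.7, 201.7]
tcp_rot: [3.141, -0.0, 2.19]
ft_force: [-3.7, 0.3, 3.7]
opening: 0.459
grip_force: 30.0
```

```bash
python3 st.py
```

```text
{'t': 7.25, 'eef_pos': [518.957, 114.666, 201.708], 'tcp_rot': [3.141, -0.0, 2.19], 'ft_force': [-3.658, 0.301, 3.713], 'moment': [0.046, 0.572, -0.072], 'opening': 0.459, 'grip_force': 30.001}
```

>>> move_arm(
  commands=[
    [[0,0,0],[0,0,-3],0],
    [[0,0,0],[0,0,-2],0],
    [[0,0,0],[0,0,0],0],
  ],
)

```text
t: 7.55
eef_pos: [519.0, 114.7, 201.7]
tcp_rot: [3.141, 0.0, 2.103]
ft_force: [-4.1, 0.1, 4.1]
opening: 0.465
grip_force: 30.0
```

```bash
python3 st.py
```

```text
{'t': 7.55, 'eef_pos': [518.99, 114.687, 201.72], 'tcp_rot': [3.141, 0.0, 2.103], 'ft_force': [-4.139, 0.077, 4.138], 'moment': [0.115, 0.594, -0.047], 'opening': 0.465, 'grip_force': 30.001}
```

>>> move_arm(
  commands=[
    [[0,0,0],[0,0,-3],0],
    [[0,0,0],[0,0,-2],0],
    [[0,0,0],[0,0,0],0],
  ],
)

```text
t: 7.85
eef_pos: [519.0, 114.7, 201.7]
tcp_rot: [3.141, -0.0, 2.016]
ft_force: [-2.4, 1.4, 5.0]
opening: 0.466
grip_force: 30.0
```

```bash
python3 st.py
```

```text
{'t': 7.85, 'eef_pos': [519.009, 114.702, 201.673], 'tcp_rot': [3.141, -0.0, 2.016], 'ft_force': [-2.392, 1.419, 5.041], 'moment': [0.219, 0.519, -0.068], 'opening': 0.466, 'grip_force': 30.001}
```

>>> move_arm(
  commands=[
    [[0,0,0],[0,0,-2],0],
    [[0,0,0],[0,0,-2],0],
    [[0,0,0],[0,0,0],0],
  ],
)

```text
t: 8.15
eef_pos: [519.0, 114.7, 201.7]
tcp_rot: [3.141, -0.0, 1.947]
ft_force: [-2.3, 1.5, 4.5]
opening: 0.464
grip_force: 30.0
```

```bash
python3 st.py
```

```text
{'t': 8.15, 'eef_pos': [519.038, 114.728, 201.687], 'tcp_rot': [3.141, -0.0, 1.947], 'ft_force': [-2.31, 1.456, 4.459], 'moment': [0.292, 0.41, -0.134], 'opening': 0.464, 'grip_force': 30.001}
```

```bash
cat > av.py <<'E'
from h import *
m=[]
for _ in range(6):
    read_camera("top"); s=state(); m.append(np.r_[s["moment"],s["ft_force"]])
m=np.array(m); print(round(s["t"],2),"yaw",round(np.degrees(s["tcp_rot"][2]),2),"mz",m[:,2].mean().round(3),"sd",m[:,2].std().round(3),"F",m[:,3:].mean(0).round(1),round(s["opening"],3))
E
python3 av.py
```

```text
8.45 yaw 111.52 mz -0.053 sd 0.033 F [-1.7  2.8  3.6] 0.467
```

>>> move_arm(
  commands=[
    [[0,0,0],[0,0,-2],0],
    [[0,0,0],[0,0,-2],0],
    [[0,0,0],[0,0,0],0],
  ],
)

```text
t: 8.75
eef_pos: [519.1, 114.7, 201.7]
tcp_rot: [3.141, -0.0, 1.876]
ft_force: [-1.9, 2.8, 2.9]
opening: 0.465
grip_force: 30.0
```

```bash
python3 av.py
```

```text
9.05 yaw 107.5 mz -0.193 sd 0.025 F [-0.3  4.   3. ] 0.466
```

>>> move_arm(
  commands=[
    [[0,0,0],[0,0,-2],0],
    [[0,0,0],[0,0,-2],0],
    [[0,0,0],[0,0,0],0],
  ],
)

```text
t: 9.35
eef_pos: [519.1, 114.7, 201.7]
tcp_rot: [3.141, -0.0, 1.806]
ft_force: [1.0, 3.6, 2.5]
opening: 0.466
grip_force: 30.0
```

```bash
python3 av.py
```

```text
9.65 yaw 103.51 mz -0.257 sd 0.02 F [1.2 4.9 2.3] 0.467
```

```bash
sed -i 's/range(6)/range(4)/' av.py
```

>>> move_arm(
  commands=[
    [[0,0,0],[0,0,-2],0],
    [[0,0,0],[0,0,-2],0],
    [[0,0,0],[0,0,0],0],
  ],
)

```text
t: 9.95
eef_pos: [519.1, 114.7, 201.7]
tcp_rot: [3.141, 0.0, 1.736]
ft_force: [1.4, 4.7, 2.6]
opening: 0.462
grip_force: 30.0
```

```bash
python3 av.py
```

```text
10.15 yaw 99.55 mz 0.13 sd 0.026 F [1.5 5.  2.3] 0.467
```

>>> move_arm(
  commands=[
    [[0,0,0],[0,0,-2],0],
    [[0,0,0],[0,0,-2],0],
    [[0,0,0],[0,0,0],0],
  ],
)

```text
t: 10.45
eef_pos: [519.1, 114.7, 201.7]
tcp_rot: [3.141, -0.0, 1.666]
ft_force: [2.1, 4.6, 2.0]
opening: 0.462
grip_force: 30.0
```

```bash
python3 av.py
```

```text
10.65 yaw 95.54 mz 0.001 sd 0.015 F [2.1 5.6 1.2] 0.467
```

Torque is a sawtooth: it jumps up at each stop and falls through zero about 5° later. The stops sit at yaw 160.5 - 20k, and three clicks are passed so far. From here I'll sample about 7° past each stop.

>>> move_arm(
  commands=[
    [[0,0,0],[0,0,-3],0],
    [[0,0,0],[0,0,-3],0],
    [[0,0,0],[0,0,-3],0],
    [[0,0,0],[0,0,-3],0],
    [[0,0,0],[0,0,-3],0],
    [[0,0,0],[0,0,-3],0],
    [[0,0,0],[0,0,-2],0],
    [[0,0,0],[0,0,0],0],
  ],
)

```text
t: 11.45
eef_pos: [519.3, 114.7, 201.7]
tcp_rot: [3.141, -0.0, 1.317]
ft_force: [2.9, 5.4, 2.2]
opening: 0.467
grip_force: 30.0
```

```bash
python3 av.py
```

```text
11.65 yaw 75.54 mz -0.027 sd 0.029 F [2.3 5.2 1. ] 0.47
```

>>> move_arm(
  commands=[
    [[0,0,0],[0,0,-2],0],
    [[0,0,0],[0,0,0],0],
  ],
)

```text
t: 11.85
eef_pos: [519.3, 114.6, 201.7]
tcp_rot: [3.14, -0.0, 1.282]
ft_force: [3.0, 5.4, 1.9]
opening: 0.464
grip_force: 30.0
```

```bash
python3 av.py
```

```text
12.05 yaw 73.53 mz -0.05 sd 0.034 F [2.4 4.6 1.4] 0.465
```

>>> move_arm(
  commands=[
    [[0,0,0],[0,0,-3],0],
    [[0,0,0],[0,0,-3],0],
    [[0,0,0],[0,0,-3],0],
    [[0,0,0],[0,0,-3],0],
    [[0,0,0],[0,0,-3],0],
    [[0,0,0],[0,0,-3],0],
    [[0,0,0],[0,0,0],0],
  ],
)

```text
t: 12.75
eef_pos: [519.5, 114.6, 201.7]
tcp_rot: [3.14, -0.001, 0.968]
ft_force: [3.7, 4.1, 1.2]
opening: 0.468
grip_force: 30.0
```

```bash
python3 av.py
```

```text
12.95 yaw 55.56 mz 0.184 sd 0.02 F [3.8 4.4 1.4] 0.466
```

>>> move_arm(
  commands=[
    [[0,0,0],[0,0,-2],0],
    [[0,0,0],[0,0,0],0],
  ],
)

```text
t: 13.15
eef_pos: [519.5, 114.6, 201.7]
tcp_rot: [3.14, -0.001, 0.934]
ft_force: [4.4, 4.7, 0.8]
opening: 0.467
grip_force: 30.0
```

```bash
python3 av.py
```

```text
13.35 yaw 53.57 mz 0.237 sd 0.017 F [3.6 4.6 1.1] 0.462
```

>>> move_arm(
  commands=[
    [[0,0,0],[0,0,-1.5],0],
    [[0,0,0],[0,0,-1.5],0],
    [[0,0,0],[0,0,0],0],
  ],
)

```text
t: 13.65
eef_pos: [519.5, 114.6, 201.7]
tcp_rot: [3.14, -0.001, 0.882]
ft_force: [3.4, 4.1, 0.2]
opening: 0.467
grip_force: 30.0
```

```bash
python3 av.py
```

```text
13.85 yaw 50.57 mz 0.366 sd 0.041 F [3.9 4.  1.1] 0.465
```

The torque now climbs steadily to 0.37 N m, and extrapolating it back to zero gives yaw 60.5. That is the seat. I'll open by 110° to yaw 160.5.

>>> move_arm(
  commands=[
    [[0,0,0],[0,0,4],0],
    [[0,0,0],[0,0,4],0],
    [[0,0,0],[0,0,4],0],
    [[0,0,0],[0,0,4],0],
    [[0,0,0],[0,0,4],0],
    [[0,0,0],[0,0,4],0],
    [[0,0,0],[0,0,4],0],
    [[0,0,0],[0,0,4],0],
    [[0,0,0],[0,0,0],0],
  ],
)

```text
t: 14.75
eef_pos: [519.2, 114.7, 201.7]
tcp_rot: [3.141, -0.0, 1.443]
ft_force: [2.5, 5.8, 2.7]
opening: 0.465
grip_force: 30.0
```

```bash
python3 av.py
```

```text
14.95 yaw 82.54 mz -0.009 sd 0.028 F [2.  5.3 1.6] 0.47
```

>>> move_arm(
  commands=[
    [[0,0,0],[0,0,4],0],
    [[0,0,0],[0,0,4],0],
    [[0,0,0],[0,0,4],0],
    [[0,0,0],[0,0,4],0],
    [[0,0,0],[0,0,4],0],
    [[0,0,0],[0,0,4],0],
    [[0,0,0],[0,0,4],0],
    [[0,0,0],[0,0,4],0],
    [[0,0,0],[0,0,4],0],
    [[0,0,0],[0,0,4],0],
  ],
)

```text
t: 15.95
eef_pos: [519.0, 114.6, 201.7]
tcp_rot: [3.141, -0.0, 2.141]
ft_force: [0.8, 4.6, 1.7]
opening: 0.465
grip_force: 30.0
```

>>> move_arm(
  commands=[
    [[0,0,0],[0,0,4],0],
    [[0,0,0],[0,0,4],0],
    [[0,0,0],[0,0,4],0],
    [[0,0,0],[0,0,4],0],
    [[0,0,0],[0,0,4],0],
    [[0,0,0],[0,0,4],0],
    [[0,0,0],[0,0,4],0],
    [[0,0,0],[0,0,4],0],
    [[0,0,0],[0,0,2],0],
    [[0,0,0],[0,0,0],0],
  ],
)

```text
t: 16.95
eef_pos: [518.7, 114.4, 201.7]
tcp_rot: [-3.141, -0.0, 2.733]
ft_force: [-0.9, 4.1, 4.6]
opening: 0.465
grip_force: 30.0
```

```bash
python3 av.py
```

```text
17.15 yaw 156.46 mz 0.198 sd 0.017 F [-2.2  2.1  4.5] 0.468
```

>>> move_arm(
  commands=[
    [[0,0,0],[0,0,2],0],
    [[0,0,0],[0,0,2],0],
    [[0,0,0],[0,0,0],0],
  ],
)

```text
t: 17.45
eef_pos: [518.7, 114.4, 201.7]
tcp_rot: [-3.141, -0.0, 2.801]
ft_force: [-2.5, 1.2, 4.3]
opening: 0.466
grip_force: 30.0
```

```bash
python3 av.py
```

```text
17.65 yaw 160.39 mz 0.048 sd 0.025 F [-2.4  0.7  5.4] 0.467
```

>>> move_arm(
  commands=[
    [[0,0,0],[0,0,0],0.6],
    [[0,0,0],[0,0,0],0.8],
    [[0,0,0],[0,0,0],0.9],
    [[0,0,0],[0,0,0],0.9],
    [[0,0,1],[0,0,0],0.9],
    [[0,0,2],[0,0,0],0.9],
    [[0,0,2],[0,0,0],0.9],
    [[0,0,1],[0,0,0],0.9],
    [[0,0,0],[0,0,0],0.5],
    [[0,0,0],[0,0,0],0],
  ],
)

```text
t: 18.65
eef_pos: [518.7, 114.5, 261.3]
tcp_rot: [-3.142, -0.0, 2.801]
ft_force: [0.1, -0.4, 0.1]
opening: 0.786
grip_force: 0.0
```

>>> move_arm(
  commands=[
    [[-1,-2,0],[0,0,7],0],
    [[-1,-2,0],[0,0,7],0],
    [[-1,-2,0],[0,0,7],0],
    [[-1,-2,0],[0,0,7],0],
    [[-1.8,-2.8,0],[0,0,6],0],
    [[0,0,0],[0,0,0],0],
    [[0,0,0],[0,0,0],0],
  ],
)

```text
t: 19.35
eef_pos: [460.7, 6.3, 261.2]
tcp_rot: [3.141, -0.001, -2.892]
ft_force: [0.8, 0.4, -0.7]
opening: 0.201
grip_force: 0.0
```

Run:
```python
from h import *; import cv2
im=read_camera("scene"); cv2.imwrite("pics/c3.png",cv2.resize(im[120:270,180:380],(800,600),interpolation=cv2.INTER_CUBIC))
s=state(); print(s["t"],s["eef_pos"],s["tcp_rot"],s["opening"],s["ft_force"])
```

```text
19.4 [461.04234647   6.74705049 261.25806433] [ 3.14115976e+00 -4.07628448e-04 -2.89102874e+00] 0.15599643792942972 [-1.09138305  0.40585859  0.16935527]
```

View pics/c3.png

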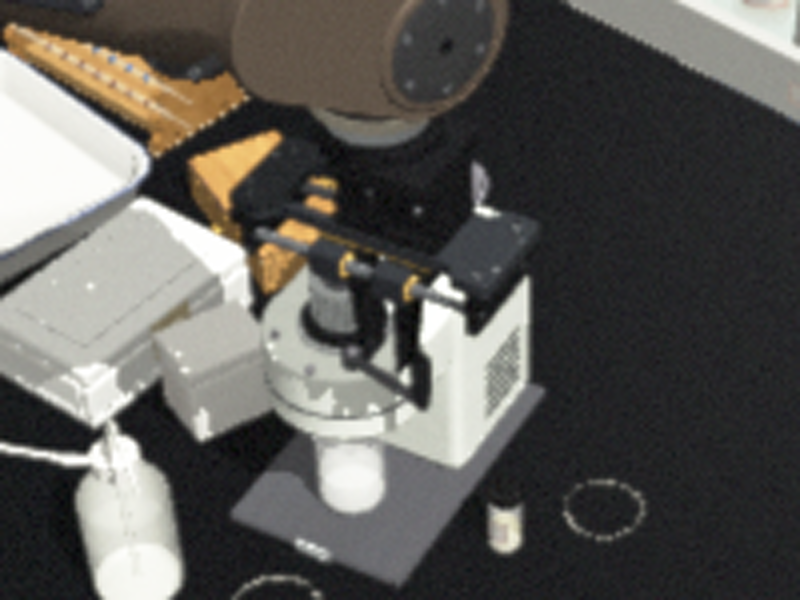

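The handle sits at (420,385), still in its released position, and the closed fingers are clear in front of it. I'll go down and push.

>>> move_arm(
  commands=[
    [[0,0,-2],[0,0,0],0],
    [[0,0,-2],[0,0,0],0],
    [[0,0,-1.6],[0,0,0],0],
    [[0,0,0],[0,0,0],0],
    [[1,0.25,0],[0,0,0],0],
    [[0.5,0.1,0],[0,0,0],0],
    [[0.5,0.15,0],[0,0,0],0],
    [[0,0,0],[0,0,0],0],
  ],
)

```text
t: 20.2
eef_pos: [481.7, 11.8, 206.0]
tcp_rot: [-3.141, 0.001, -2.889]
ft_force: [-0.8, 0.6, -0.1]
opening: 0.002
grip_force: 0.0
```

>>> move_arm(
  commands=[
    [[0.4,0.1,0],[0,0,0],0],
    [[0.4,0.1,0],[0,0,0],0],
    [[0.4,0.1,0],[0,0,0],0],
    [[0.4,0.15,0],[0,0,0],0],
    [[0.4,0.1,0],[0,0,0],0],
    [[0.4,0.1,0],[0,0,0],0],
    [[0,0,0],[0,0,0],0],
  ],
)

```text
t: 20.9
eef_pos: [505.4, 18.3, 205.6]
tcp_rot: [3.141, 0.0, -2.889]
ft_force: [0.4, -0.6, 0.6]
opening: 0.007
grip_force: 0.0
```

>>> move_arm(
  commands=[
    [[0.3,0.1,0],[0,0,0],0],
    [[0.3,0.05,0],[0,0,0],0],
    [[0,0,0],[0,0,0],0],
  ],
)

```text
t: 21.2
eef_pos: [511.1, 19.7, 205.6]
tcp_rot: [3.141, -0.0, -2.889]
ft_force: [-0.4, 0.6, 0.3]
opening: 0.006
grip_force: 0.5
```

Run:
```python
from h import *; import cv2
a=read_camera("top")[165:265,170:290];im=read_camera("scene")[170:270,220:340]
cv2.imwrite("pics/c4.png",np.vstack([cv2.resize(x,(360,300),interpolation=cv2.INTER_CUBIC) for x in(a,im)]))
s=state(); print(s["t"],s["eef_pos"],s["ft_force"])
```

```text
21.3 [511.05236173  19.56235974 205.65009979] [-0.76693116  0.5530405  -0.51048552]
```

View pics/c4.png

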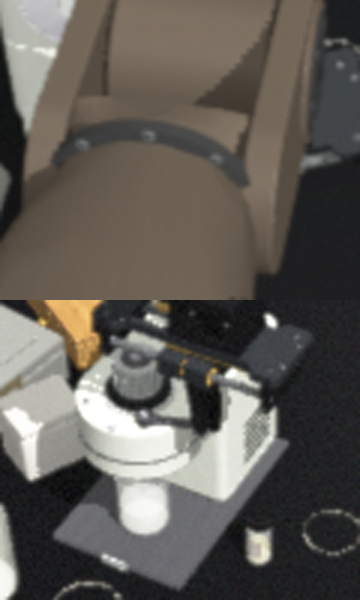

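In the lower view the lever arm now runs from (145,415) towards (205,425), so it is moving with the fingers. I'll push on in small steps until it reaches the stop.

>>> move_arm(
  commands=[
    [[0.2,0.05,0],[0,0,0],0],
    [[0.1,0.05,0],[0,0,0],0],
    [[0,0,0],[0,0,0],0],
  ],
)

```text
t: 21.6
eef_pos: [512.3, 20.1, 205.5]
tcp_rot: [3.141, -0.004, -2.889]
ft_force: [-10.7, -3.7, 5.3]
opening: 0.003
grip_force: 5.3
```

>>> move_arm(
  commands=[
    [[0.1,0.05,0],[0,0,0],0],
    [[0.1,0,0],[0,0,0],0],
    [[0,0,0],[0,0,0],0],
  ],
)

```text
t: 21.9
eef_pos: [512.6, 20.2, 205.3]
tcp_rot: [3.141, -0.008, -2.888]
ft_force: [-20.1, -6.8, 8.9]
opening: 0.006
grip_force: 9.8
```

The fingers met a firm stop at x = 512.5, and the expected fully-over position was 512.6. I'll back off, rise and check.

>>> move_arm(
  commands=[
    [[-0.5,-0.1,0],[0,0,0],0],
    [[-1.5,-0.4,0],[0,0,0],0],
    [[-1.5,-0.4,0],[0,0,0],0],
    [[0,0,3],[0,0,0],0],
    [[0,0,4],[0,0,0],0],
    [[0,0,4],[0,0,0],0],
    [[0,-4,1],[0,0,0],0],
    [[0,-4,0],[0,0,0],0],
    [[0,-4,0],[0,0,0],0],
    [[0,-4,0],[0,0,0],0],
  ],
)

```text
t: 22.9
eef_pos: [481.0, -149.6, 326.2]
tcp_rot: [-3.14, 0.001, -2.889]
ft_force: [0.6, 0.9, -0.2]
opening: 0.006
grip_force: 0.0
```

>>> move_arm(
  commands=[
    [[0,-4,0],[0,0,0],0],
    [[0,-4,0],[0,0,0],0],
    [[0,-4,0],[0,0,0],0],
    [[0,-4,0],[0,0,0],0],
    [[0,-4,0],[0,0,0],0],
    [[0,0,0],[0,0,0],0],
  ],
)

```text
t: 23.5
eef_pos: [480.6, -352.2, 324.9]
tcp_rot: [-3.141, -0.0, -2.892]
ft_force: [0.1, 0.1, -0.2]
opening: 0.005
grip_force: 0.0
```

Run:
```python
from h import *; import cv2
a=read_camera("top")[135:275,150:290]; b=read_camera("scene")[150:270,220:340]
cv2.imwrite("pics/c5.png",np.hstack([cv2.resize(x,(400,400),interpolation=cv2.INTER_CUBIC) for x in(a,b)]))
s=state(); print(s["t"],s["eef_pos"],s["ft_force"])
```

```text
23.6 [ 480.76264144 -348.70332984  325.27071224] [-0.10663814  0.76937955 -0.68211762]
```

View pics/c5.png

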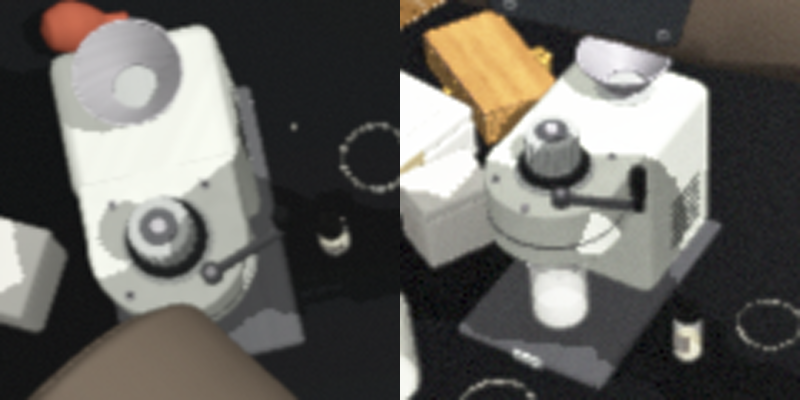

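Run:
```python
from h import *
print(onz("scene",220+(638-400)/3.333,150+188/3.333,218).round(),onz("scene",220+(638-400)/3.333,150+170/3.333,233).round())
for p in ((618,218,218),(618,200,233)): print(onz("scene",220+(p[0]-400)/3.333,150+p[1]/3.333,p[2]).round())
print(onz("top",150+278/2.857,135+236/2.857,225).round(), onz("top",150+240/2.857,135+257/2.857,193).round(),onz("top",150+210/2.857,135+272/2.857,195).round())
```

```text
[525.  19. 218.] [529.  22. 233.]
[489.   6. 218.]
[493.   9. 233.]
[514.  27. 225.] [504.  58. 193.] [492.  79. 195.]
```

The lever handle now measures (527,20), a shift of (36,13) mm, which matches fully over. The mill and the objects around it look undisturbed, and the robot is clear.

```bash
python3 -c "
from cell import env; print(env.job_done())"
```

```text
the job is handed in; nothing more can be done
None
```

I closed the dial gently until the burrs met (0.37 N m), opened it five clicks, swung the locking lever fully over to its stop, and handed the job in with the robot clear; nothing near the mill looked disturbed.

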